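Unlatch the trailer coupler and hold the tongue up off the ball

TASK

Open the bench-mounted trailer hitch so that the ball can be inspected: with the tongue still down on the ball, take the orange T handle and pull the sprung latch sideways until its black pointer stands in the green part of the gauge strip, wait there a moment, and never draw it on into the red. Then, keeping the pointer in the green, lift the tongue by that same handle until the coupler is about 8 cm above where it sat, and finish while holding it there, still, with the handle in the grip. Leave the other things on the table where they are.

Things in the scene. Friction and masses are not known exactly. Their poses are not given: they have to be found in the camera images.
- tongue: Yellow 50 mm square bar, blue coupler (85 x 70 x 44 high) on its free end, in a fixed stand. Origin: centre of the ball socket in the coupler, 70 mm above the table when down (bar then level); its height tells how far the coupler is raised. x points along the bar to the pivot, 300 mm on and 9 mm higher; y sideways, z up. Swings up about y only, to 0.6 rad. Lifting at the coupler takes 4 to 8 N.
- latch_grip (a point): Centre of the orange T handle, 148 mm above the table when hitched (78 above the tongue's origin; 300 before and 69 above the pivot); moves with the latch; axes as the tongue's. A level bar along the tongue's x: 60 long, 14 wide (across y), 18 high, on a 14 mm stem; its underside is 28 mm above the slide plate. Grasp it from above across the 14 mm.
- latch (a joint): Latch travel in m: 0 home, growing as the handle is pulled along the tongue's +y (left, looking from coupler to pivot); stop at 0.038. The spring pulls back with 3.6 N at 0 plus 180 N/m (7.7 N mid-green). Its fork under the ball stops a lift after 2 mm, and frees the ball from 0.0165. Pointer in the green from 0.017 to 0.028; red begins at 0.030.
- gauge (a point): Middle of the green part of the gauge strip on the coupler nose (green 11 mm long along the tongue's y, 22 mm deep; white before it, red after it). The black pointer on the latch starts 22.5 mm to the tongue's -y side of this point.
- spray_can: Bystander: red spray can, 52 across, 165 high, origin under its centre.
- grease_tin: Bystander: green grease jar with steel lid, 72 across, 75 high, origin under its centre.
- wrench: Bystander: steel wrench lying flat, origin under its middle.
- hitch_pin: Bystander: steel hitch pin, 112 long, 24 thick, lying flat, origin under its middle.
- white_hat: Bystander: white hard hat, about 240 across, 145 high, origin under its centre.
- blue_hat: Bystander: blue hard hat, about 240 across, 145 high, origin under its centre.

How it is judged:
On the way, in this order (a step that is already met when the one before it is completed fails the run):
1. the latch stands in the green while the tongue still sits on the ball (value of joint latch between 0.016 and 0.029 m and height (world z) of tongue below 0.076 m), for 0.3 s.
2. the coupler is lifted clear of the ball by the handle, with the latch kept in the green (value of joint latch between 0.016 and 0.029 m and contact force between tongue and the fingers above 2 N and height (world z) of tongue above 0.11 m), for 0.2 s.
At the end, for the whole second after the job is handed in: The gripper holds the handle (more than 2 N), the latch stands in the green (16 to 29 mm), the socket centre is 60 to 105 mm above its hitched height, and the tongue is still (under 0.02 m/s and 0.06 rad/s) (value of joint latch between 0.016 and 0.029 m and height (world z) of tongue between 0.13 and 0.175 m and linear speed of tongue below 0.02 m/s and angular speed of tongue below 0.06 rad/s and contact force between tongue and the fingers above 2 N); the arm keeps its last pose, push and grip.
It fails at once if the latch is drawn into the red (beyond 31 mm) (value of joint latch above 0.031 m).
It fails at once if a bystander is moved by more than 25 mm (distance of any of spray_can, grease_tin, wrench, hitch_pin, white_hat, blue_hat from where it was at the start of the episode above 0.025 m).
It also fails if it takes over 35 s, if anything falls off the work surface, if the arm or the gripper's body presses on something with over 40 N, if the wrist force passes 120 N, or if a joint passes its speed limit or range.

ROBOT

A 6-joint arm with a two-finger parallel gripper is mounted at the origin on the work surface. World frame = base frame: x ahead of the robot, y to its left, z up, the work surface at z = 0. Lengths are in m, angles in rad, forces in N, time in s.
With the tool pointing down it reaches from about 0.325 to 0.9 m from the base axis. Payload 6.1 kg.
Tool frame: the origin (TCP) lies midway between the tips of the shut fingers; the grasp point (between the pads) lies 19 mm behind it; x points along the fingers, y is the direction in which the jaws open and shut, and the axes are right-handed (so a half turn about x gives the same grasp; the last joint's range is limited). The gripper opens to 85 mm and grips with 20 to 120 N. Pads are 22 mm wide; open, the fingers measure 114 mm over their backs; the gripper's body (76 mm by 85 mm) begins 54 mm behind the grasp point. The pads swing forward as they close: fully open they stand 13 mm farther back than shut.
Start: joints at [-1.291, 0.22, 1.526, -0, 1.395, -0.126], TCP at [0.247, -0.574, 0.231] pointing down, gripper open.
Joint ranges: [-2.98, 2.98], [-0.91, 2.08], [0.09, 2.57], [-1.24, 4.39], [0.2, 2.65], [-2.68, 2.68]. Speed limits (rad/s): [2.57, 2.57, 3.01, 3.14, 3.14, 3.14].

INTERFACE

Orientations are given as [roll, pitch, yaw] about the fixed x, y, z axes, in that order (R = Rz(yaw) Ry(pitch) Rx(roll)).
In Python, from plant import movep, move_l, set_joints, gripper_to, hold, inverse_kinematics, observe, get_image, get_calibration, Unreachable, job_done gives the robot as it stands. Calls block until the motion is done:
- movep(position, orientation): joint-space move of the TCP to a pose.
- move_l(position, feed=0.15, rotation=None, max_force=None): straight line of the TCP; rotation=None keeps the orientation; feed is the mean speed in m/s. With max_force (N) it stops when the force on the tool has changed by that much, and returns True; else False.
- set_joints(angles): joint-space move.
- gripper_to(opening, f_grip=None): finger opening in m; f_grip is the grip in N (None keeps the last); returns when the fingers have stopped.
- hold(seconds).
- inverse_kinematics(position, orientation): joint angles nearest the present ones, or None.
- observe(): the state.
- get_image(name): name is "scene" or "top"; returns (picture, depth): 400x640x3 uint8, red, green, blue; 400x640 float32, m along the optical axis (not along the pixel's ray), 0 where there is no reading.
- get_calibration(name): a dict with "intrinsics" (3x3 intrinsics, pixels), "dist_coeffs" ([k1, k2, p1, p2, k3] as OpenCV has them; the pictures are not rectified), "world_from_camera" (4x4, takes a point from camera to world coordinates). Camera axes: x right, y down, z forward; pixel columns grow to the right and rows downward; lengths in m; the calibration is good to about 2 mm. A picture is of the moment at which its call begins. get_calibration takes no time and is no camera call.
A pose or a line that the arm cannot do raises Unreachable and nothing moves.
- job_done(): hands the job in, once; it reports no verdict.
The state is a dict: "time_s": time; "q": joint angles; "joint_velocities": joint speeds; "joint_torque": joint torques, N m; "eef_pos": TCP position; "tcp_rot": TCP orientation; "ft_force": force on the tool from outside, world axes, zero at the start; "torque": the same for the moment, N m; "opening": finger opening in m.
Only numpy, scipy, OpenCV 4.12 (cv2) and the standard library are available. Lean on these libraries where they do the work, as an engineer would, in place of code of your own. Each camera call takes 0.05 s, during which the arm holds its last target.

## Working session

There is one attempt and no reset: what is moved stays moved. The work goes in short steps, each a Python script; the robot and the scene stay as the last script left them, time stands still between calls to the robot, and variables do not carry over. Pictures are saved under pics/ and viewed, and the job is handed in when it is done.

```bash
ls; mkdir -p pics
python3 - <<'E'
from plant import *
import cv2,numpy as np
for n in("scene","top"):
    p,d=get_image(n); cv2.imwrite(f"pics/{n}0.png",p[:,:,::-1]); np.savez(f"{n}0.npz",p=p,d=d)
    c=get_calibration(n); print(n,c)
s=observe();print(s)
E
```

```text
pics
scene {'intrinsics': array([[421.85962662,   0.        , 320.15424792],
       [  0.        , 421.85962662, 207.50532122],
       [  0.        ,   0.        ,   1.        ]]), 'dist_coeffs': array([-0.04641956,  0.        ,  0.        ,  0.        ,  0.        ]), 'world_from_camera': array([[-0.24763295,  0.74083555, -0.62437217,  1.44209553],
       [ 0.96869593,  0.17768421, -0.17336815,  0.26281043],
       [-0.01749622, -0.64775844, -0.76164485,  1.154844  ],
       [ 0.        ,  0.        ,  0.        ,  1.        ]])}
top {'intrinsics': array([[371.97816685,   0.        , 322.44037321],
       [  0.        , 371.97816685, 197.22272011],
       [  0.        ,   0.        ,   1.        ]]), 'dist_coeffs': array([0.01708751, 0.        , 0.        , 0.        , 0.        ]), 'world_from_camera': array([[-0.00911331, -0.99510272,  0.09842518,  0.46297267],
       [-0.99995232,  0.00941422,  0.00259333, -0.01199415],
       [-0.00350722, -0.09839685, -0.99514107,  1.25071524],
       [ 0.        ,  0.        ,  0.        ,  1.        ]])}
{'time_s': 0.1, 'q': array([-1.29112288e+00,  2.21129199e-01,  1.52751307e+00,  4.64781909e-06,
        1.39468267e+00, -1.26094127e-01]), 'joint_velocities': array([ 5.10331073e-05, -2.75047243e-03, -2.02209886e-03, -8.72165586e-04,
        3.23825826e-04, -5.04394799e-04]), 'joint_torque': array([ 7.42192611e-06, -4.98246646e+01, -3.90547121e+01, -2.84437237e-04,
        5.72792938e-03, -6.65308065e-06]), 'eef_pos': array([ 0.24655251, -0.57372232,  0.23031116]), 'tcp_rot': array([-1.6995312 ,  1.56906404,  1.84782821]), 'ft_force': array([-0.63283382, -0.7775009 ,  0.79760006]), 'torque': array([-0.02795026, -0.02612329, -0.01468404]), 'opening': 0.08503470395858101}
```

View pics/scene0.png

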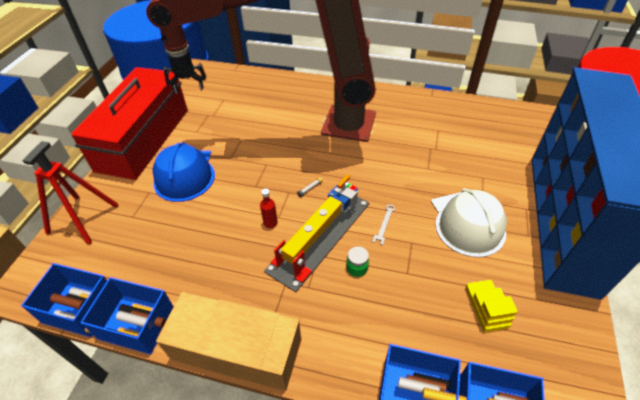

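View pics/top0.png

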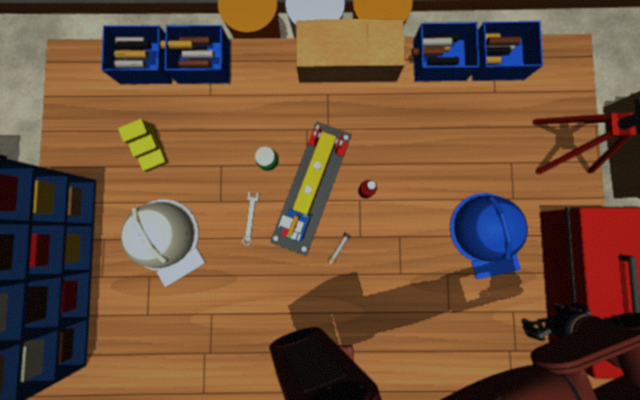

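The scene view has the hitch at about (330,230), with its coupler near (347,195). The top view has the bar running from (330,140) to (293,228). Next I'll enlarge both and make colour masks.

```bash
cat > h.py <<'E'
import numpy as np,cv2
from plant import *
def ray(n,uv):
    c=get_calibration(n);T=c["world_from_camera"]
    p=cv2.undistortPoints(np.array(uv,float).reshape(-1,1,2),c["intrinsics"],c["dist_coeffs"]).reshape(-1,2)
    d=np.c_[p,np.ones(len(p))]@T[:3,:3].T
    return T[:3,3],d
def onplane(n,uv,z):
    o,d=ray(n,uv); return o+d*((z-o[2])/d[:,2])[:,None]
def cloud(n,depth,uv):
    o,d=ray(n,uv); uv=np.array(uv).astype(int)
    return o+d*depth[uv[:,1],uv[:,0]][:,None]
def tri(uv1,uv2):
    o1,d1=ray("scene",[uv1]);o2,d2=ray("top",[uv2]);d1=d1[0];d2=d2[0]
    A=np.c_[d1,-d2];s=np.linalg.lstsq(A,o2-o1,rcond=None)[0]
    a=o1+s[0]*d1;b=o2+s[1]*d2
    return (a+b)/2,np.linalg.norm(a-b)
E
python3 - <<'E'
from h import *
for n,(x,y,w,h) in dict(scene=(310,165,70,60),top=(260,190,70,70)).items():
    z=np.load(n+"0.npz");p=z['p'];d=z['d']
    cv2.imwrite(f"pics/{n}z.png",cv2.resize(p[y:y+h,x:x+w,::-1],None,fx=8,fy=8,interpolation=cv2.INTER_NEAREST))
    hsv=cv2.cvtColor(p,cv2.COLOR_RGB2HSV)
    for nm,lo,hi in(("orange",(8,150,120),(20,255,255)),("yellow",(22,150,100),(32,255,255)),("green",(45,100,60),(85,255,255)),("blue",(95,120,80),(120,255,255))):
        m=cv2.inRange(hsv,lo,hi); 
        k,l,s,c=cv2.connectedComponentsWithStats(m)
        for i in range(1,k):
            if s[i,4]>8 and 230<c[i,0]<400 and 110<c[i,1]<300:
                v,u=np.nonzero(l==i);P=cloud(n,d,np.c_[u,v]);print(n,nm,s[i],c[i].round(1),np.median(P,0).round(3),P.min(0).round(3),P.max(0).round(3))
E
```

```text
scene orange [     0     60    625    340 106409] [338.1 236.2] [ 0.665  0.13  -0.002] [-1.287 -1.733 -0.752] [1.442 1.122 1.155]
scene orange [282 249  23  14  49] [293.9 254.8] [ 0.773 -0.006  0.09 ] [ 0.732 -0.05   0.063] [0.784 0.009 0.101]
scene yellow [282 197  59  60 962] [310.3 227. ] [0.664 0.012 0.102] [ 0.467 -0.073 -0.007] [1.442 0.263 1.155]
scene green [347 260  21  16 210] [356.5 268.7] [0.741 0.18  0.039] [0.716 0.145 0.005] [1.442 0.263 1.155]
scene blue [331 190  19  14 105] [339.9 196.7] [0.517 0.077 0.101] [0.492 0.04  0.095] [0.539 0.107 0.11 ]
top orange [    28     38    576    362 117451] [307.4 213.8] [0.591 0.114 0.   ] [-0.064 -0.946 -0.01 ] [1.151 0.949 1.251]
top orange [287 216  11  18  66] [292.8 224.9] [0.49  0.078 0.157] [ 0.463 -0.012  0.106] [0.517 0.101 1.251]
top yellow [ 293  132   43   82 1197] [314.4 172. ] [0.653 0.016 0.104] [ 0.463 -0.05   0.006] [0.809 0.083 1.251]
top green [260 154  16  15  41] [269.5 164.2] [0.686 0.162 0.049] [0.68  0.145 0.041] [0.725 0.195 0.056]
top blue [287 209  23  33 181] [299.4 219.8] [0.516 0.058 0.104] [0.442 0.033 0.01 ] [0.541 0.101 0.11 ]
```

View pics/scenez.png

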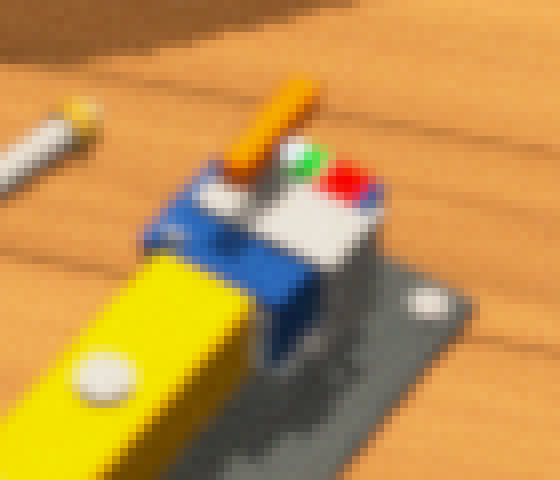

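View pics/topz.png

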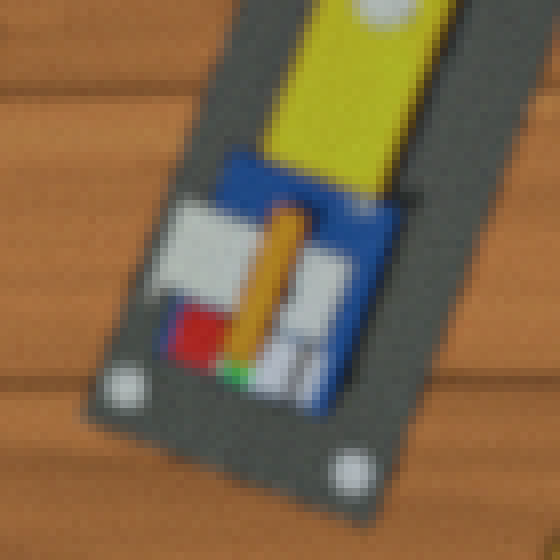

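The handle shows up clearly: from top (296,216) to (290,235), and from scene (348,176) to (340,186). The red zone is to the left in the top view, which is +y in the world. Next: handle centre from both views and the bar axis.

Run:
```python
from h import *
C={}
for n,b in dict(scene=(330,165,362,192),top=(282,210,304,242)).items():
    z=np.load(n+"0.npz");p=z['p'];d=z['d'];hsv=cv2.cvtColor(p,cv2.COLOR_RGB2HSV)
    m=cv2.inRange(hsv,(8,190,110),(21,255,255));k=np.zeros_like(m);k[b[1]:b[3],b[0]:b[2]]=1;m=m*k
    kk,l,s,c=cv2.connectedComponentsWithStats(m);i=1+np.argmax(s[1:,4]);v,u=np.nonzero(l==i)
    r=cv2.minAreaRect(np.c_[u,v].astype(np.float32));box=cv2.boxPoints(r);print(n,s[i],c[i],r)
    C[n]=r[0]; 
    for nm,pt in(("rect",r[0]),("cen",c[i])): print(nm,onplane(n,[pt],0.157)[0].round(4),onplane(n,[pt],0.148)[0].round(4))
    P=onplane(n,np.c_[u,v],0.157);w,V=np.linalg.eigh(np.cov(P[:,:2].T));a=V[:,1]*np.sign(V[0,1]);print("axis",np.degrees(np.arctan2(a[1],a[0])),np.ptp(P[:,:2]@a))
    D=cloud(n,d,np.c_[u,v]);D=D[(D[:,2]>.14)&(D[:,2]<.17)];print("depth med",np.median(D,0).round(4),"mid",((D.min(0)+D.max(0))/2).round(4),len(D))
    m=cv2.inRange(hsv,(22,150,100),(32,255,255));kk,l,s,c=cv2.connectedComponentsWithStats(m)
    i=[i for i in range(1,kk) if s[i,4]>800 and 290<c[i,0]<330][0]
    v,u=np.nonzero(l==i);D=cloud(n,d,np.c_[u,v]);q=(D[:,2]>.095)&(D[:,2]<.115);P=D[q]
    w,V=np.linalg.eigh(np.cov(P[:,:2].T));a=V[:,1]*np.sign(V[0,1]);
    print("bar",P.mean(0).round(4),"z",np.median(P[:,2]),"yaw",np.degrees(np.arctan2(a[1],a[0])),"w,l",np.ptp(P[:,:2]@V[:,0]),np.ptp(P[:,:2]@a))
print(tri(C["scene"],C["top"]))
```

```text
scene [338 174  12  14  80] [343.5    180.1375] ((343.5000305175781, 180.50001525878906), (5.656853675842285, 15.55634880065918), 45.0)
rect [0.4935 0.0814 0.157 ] [0.485  0.0797 0.148 ]
cen [0.4919 0.081  0.157 ] [0.4833 0.0794 0.148 ]
axis -18.122680746559926 0.0665416991171216
depth med [0.4913 0.0806 0.1541] mid [0.4875 0.0802 0.15  ] 73
bar [0.6626 0.0143 0.1018] z 0.10188772728211837 yaw -21.136467608258574 w,l 0.05092301708035174 0.26427291080049353
top [288 217  10  18  56] [292.5        225.55357143] ((292.70001220703125, 225.1000213623047), (4.0249223709106445, 18.335756301879883), 26.56505012512207)
rect [0.4898 0.0788 0.157 ] [0.49   0.0796 0.148 ]
cen [0.4885 0.0794 0.157 ] [0.4887 0.0802 0.148 ]
axis -24.126103677412374 0.05361640052749028
depth med [0.4872 0.0781 0.1568] mid [0.4888 0.0796 0.157 ] 54
bar [0.6553 0.0154 0.1043] z 0.10432743666086075 yaw -20.870189335148236 w,l 0.050206662305128935 0.2617910769612562
(array([0.48972305, 0.07990169, 0.15273933]), np.float64(0.0014754417516764672))
```

Both views agree. The handle centre is about (0.489, 0.080), its top is at 0.157, and the bar yaw is about -20.9°; the handle lies on the bar centreline within 1 mm. I'll plan the poses and check reach before moving.

```bash
cat >> h.py <<'E'
from scipy.spatial.transform import Rotation as R
yaw=np.radians(-20.9);A=np.array([np.cos(yaw),np.sin(yaw),0]);N=np.array([-A[1],A[0],0]);Z=np.array([0,0,1.])
H=np.array([0.489,0.0797,0.148])
PIV=H+0.3*A-0.069*Z
SGN=1
def pose(t=0,th=0,up=0,sgn=None):
    """grasp pose with latch travel t, tongue angle th, retreat up along the tool"""
    s=SGN if sgn is None else sgn
    x=-Z;y=s*N;M=np.c_[x,y,np.cross(x,y)]
    Q=R.from_rotvec(th*N)
    g=PIV+Q.apply(H+t*N-PIV)
    Rt=Q*R.from_matrix(M)
    return g+Rt.apply([0.019-up,0,0]),Rt.as_euler('xyz')
E
python3 - <<'E'
from h import *
for s in(1,-1):
  for a in((0,0,.12),(0,0,0),(.0225,0,0),(.0225,.27,0),(.0225,.3,0)):
    p,r=pose(*a,sgn=s);q=inverse_kinematics(p,r);print(s,a,p.round(3),None if q is None else np.round(q,2))
p=np.array([0.247,-0.574,0.36]);q=inverse_kinematics(p,observe()['tcp_rot']);print(q)
# bystanders
print("blue hat",onplane("top",[(488,228)],.1),"can",onplane("top",[(369,187)],.16))
E
```

```text
1 (0, 0, 0.12) [0.489 0.08  0.249] [ 0.   -0.11  1.83  0.    1.41 -1.2 ]
1 (0, 0, 0) [0.489 0.08  0.129] [ 0.    0.01  1.96  0.    1.17 -1.2 ]
1 (0.0225, 0, 0) [0.497 0.101 0.129] [ 0.04  0.04  1.93  0.    1.18 -1.16]
1 (0.0225, 0.27, 0) [0.52  0.092 0.207] [-0.03  0.2   1.62  0.09  1.58 -1.25]
1 (0.0225, 0.3, 0) [0.523 0.091 0.215] [-0.04  0.23  1.58  0.1   1.62 -1.25]
-1 (0, 0, 0.12) [0.489 0.08  0.249] [ 0.   -0.11  1.83 -0.    1.41  1.94]
-1 (0, 0, 0) [0.489 0.08  0.129] [ 0.    0.01  1.96 -0.    1.17  1.94]
-1 (0.0225, 0, 0) [0.497 0.101 0.129] [ 0.04  0.04  1.93 -0.    1.18  1.98]
-1 (0.0225, 0.27, 0) [0.52  0.092 0.207] [-0.03  0.2   1.62  0.09  1.58  1.89]
-1 (0.0225, 0.3, 0) [0.523 0.091 0.215] [-0.04  0.23  1.58  0.1   1.62  1.89]
[-1.29055324e+00  1.72796314e-01  1.34383392e+00  5.57140569e-06
  1.62669470e+00 -1.25523360e-01]
blue hat [[ 0.47709784 -0.51605212  0.1       ]] can [[ 0.59987786 -0.14688604  0.16      ]]<sys>:0: UserWarning: Gimbal lock detected. Setting third angle to zero since it is not possible to uniquely determine all angles.
```

```bash
python3 -W ignore - <<'E'
from h import *
move_l([0.247,-0.574,0.34],feed=0.25)
p,r=pose(0,0,.16);movep(p,r)
gripper_to(0.05,40)
p,r=pose(0,0,.05);move_l(p,feed=.15,rotation=r)
s=observe();print(s['time_s'],s['eef_pos'],p,s['ft_force'],s['opening'])
for n in("scene","top"):
    p,d=get_image(n);b=(290,130,120,90) if n=="scene" else (250,180,90,80)
    x,y,w,h=b;cv2.imwrite(f"pics/{n}1.png",cv2.resize(p[y:y+h,x:x+w,::-1],None,fx=6,fy=6,interpolation=cv2.INTER_CUBIC))
E
```

```text
4.4917 [0.48968514 0.07972528 0.17996734] [0.489  0.0797 0.179 ] [-0.32894539 -0.10813142  0.09254457] 0.05015829204219304
```

View pics/scene1.png

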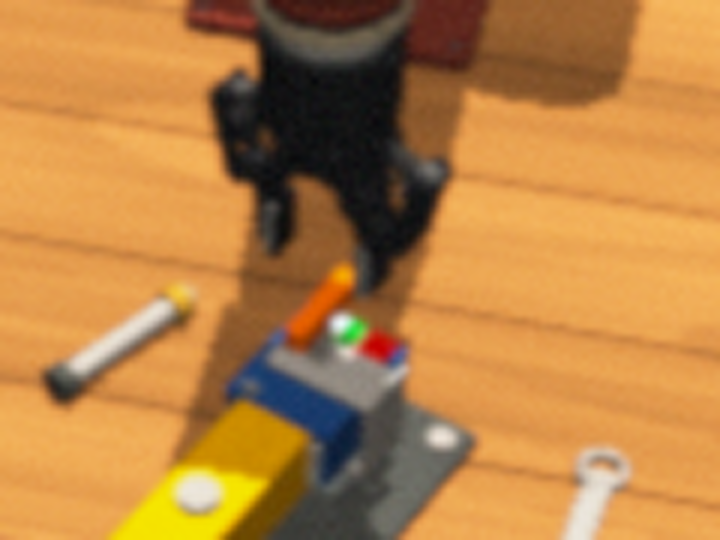

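View pics/top1.png

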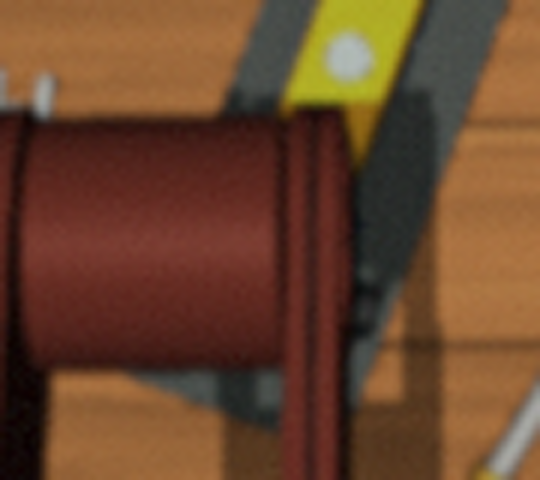

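The scene view shows the jaws straddling the handle line, with finger tips at about (336,169) and (352,177) and the handle at about (344,181). I'll descend with a force guard, then look before closing.

```bash
python3 -W ignore - <<'E'
from h import *
print(onplane("scene",[(343.8,173)],.187))
p,r=pose(0,0,0);print(move_l(p,feed=.08,rotation=r,max_force=8))
s=observe();print(s['time_s'],s['eef_pos'],p,s['ft_force'],s['opening'])
p,d=get_image("scene");x,y,w,h=(290,130,120,90)
cv2.imwrite(f"pics/scene2.png",cv2.resize(p[y:y+h,x:x+w,::-1],None,fx=6,fy=6,interpolation=cv2.INTER_CUBIC))
E
```

```text
[[0.48889652 0.08061255 0.187     ]]
False
5.3667 [0.48922851 0.07970096 0.12919236] [0.489  0.0797 0.129 ] [-0.19497865  0.00966363  0.67976982] 0.04997123034442288
```

View pics/scene2.png

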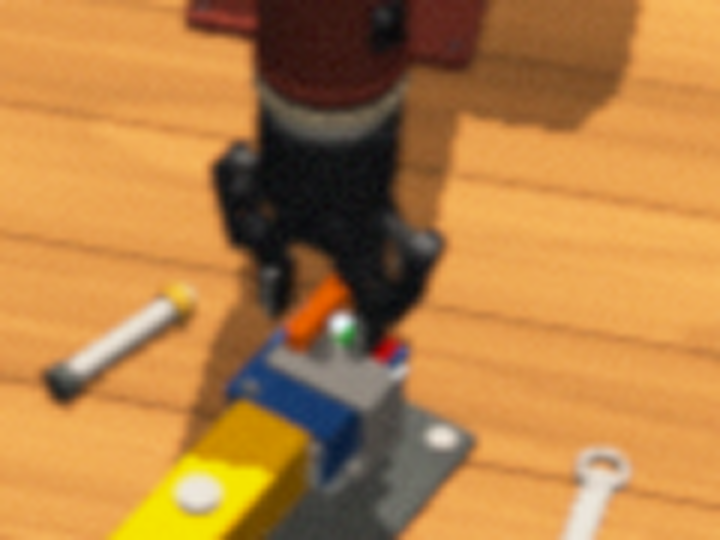

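The fingers now sit on both sides of the handle, at (335,178) and (352,183). I'll close and read the forces.

```bash
python3 -W ignore - <<'E'
from h import *
f0=observe()['ft_force']
gripper_to(0.0,60)
s=observe();f=s['ft_force']-f0;print(s['time_s'],s['eef_pos'],s['opening'],"fN,A,Z",f@N,f@A,f[2])
for t in (.004,.008,.012,.016):
    p,r=pose(t);move_l(p,feed=.03,rotation=r);hold(.1)
    s=observe();f=s['ft_force']-f0;e=(s['eef_pos']-pose(0)[0])@N;print(t,e.round(4),s['opening'].round(4),"fN,A,Z",(f@N).round(2),(f@A).round(2),f[2].round(2),"exp",-3.6-180*e)
print(s['time_s'])
p,d=get_image("scene");x,y,w,h=(290,130,120,90)
cv2.imwrite(f"pics/scene3.png",cv2.resize(p[y:y+h,x:x+w,::-1],None,fx=6,fy=6,interpolation=cv2.INTER_CUBIC))
E
```

```text
5.8333 [0.4891807  0.0792327  0.12962858] 0.013002967471878875 fN,A,Z -3.262342177878184 -1.6887993467565774 5.581597377695696Traceback (most recent call last):
  File "<stdin>", line 7, in <module>
AttributeError: 'float' object has no attribute 'round'
```

```bash
python3 -W ignore - <<'E'
from h import *
f0=np.array([-.195,.01,.68])
def rep(t):
    s=observe();f=s['ft_force']-f0;e=float((s['eef_pos']-pose(0)[0])@N);print(t,round(e,4),round(float(s['opening']),4),"fN,A,Z",(np.array([f@N,f@A,f[2]])).round(2),"lat_est",round(float((-f@N-3.6)/180),4),s['time_s'])
rep(.004)
for t in (.008,.012,.016):
    p,r=pose(t);move_l(p,feed=.03,rotation=r);hold(.1);rep(t)
p,d=get_image("scene");x,y,w,h=(290,130,120,90)
cv2.imwrite(f"pics/scene3.png",cv2.resize(p[y:y+h,x:x+w,::-1],None,fx=6,fy=6,interpolation=cv2.INTER_CUBIC))
E
```

```text
0.004 0.0037 0.013 fN,A,Z [-4.29 -0.26  4.62] lat_est 0.0038 6.2167
0.008 0.0075 0.013 fN,A,Z [-4.63 -1.31  6.1 ] lat_est 0.0057 6.6
0.012 0.0113 0.0128 fN,A,Z [-5.9  -1.03  6.09] lat_est 0.0128 6.9833
0.016 0.0152 0.0128 fN,A,Z [-5.26 -0.78  4.81] lat_est 0.0092 7.3667
```

View pics/scene3.png

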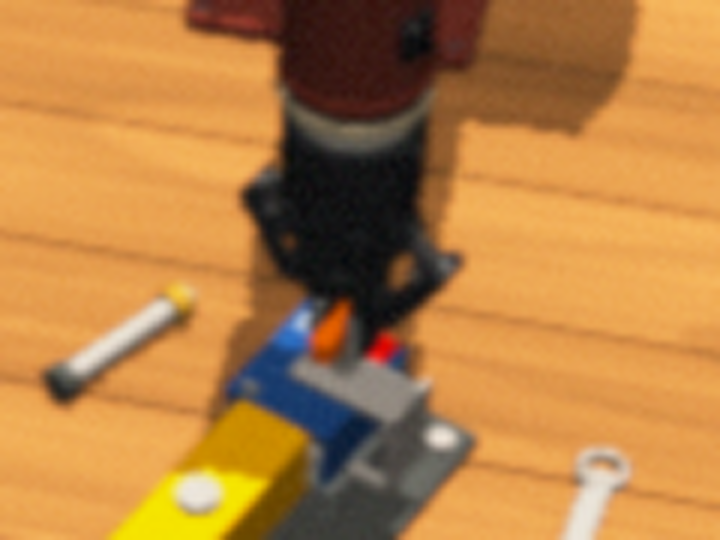

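The latch plate has moved with the handle, and its grey corner is now at about (361,194). The force reading is noisy, so I'll go to mid-green and average there.

```bash
python3 -W ignore - <<'E'
from h import *
f0=np.array([-.195,.01,.68])
p,r=pose(.0236);move_l(p,feed=.03,rotation=r);hold(.3)
F=[];
for i in range(12): hold(.04);F.append(observe()['ft_force']-f0)
F=np.array(F);s=observe();e=(s['eef_pos']-pose(0)[0])@N
print("e",e,"fN",(F@N).mean(),(F@N).std(),"lat",((-F@N).mean()-3.6)/180,"fz",F[:,2].mean(),s['time_s'],s['opening'])
np.save("fg.npy",F)
for n,b in(("scene",(290,130,120,90)),("top",(250,180,90,80))):
    p,d=get_image(n);np.savez(n+"4.npz",p=p,d=d);x,y,w,h=b
    cv2.imwrite(f"pics/{n}4.png",cv2.resize(p[y:y+h,x:x+w,::-1],None,fx=6,fy=6,interpolation=cv2.INTER_CUBIC))
# plate side edge travel: light/grey face pixels in scene at start vs now
E
```

```text
e 0.022470785502980095 fN -7.357076787658722 0.333985110484596 lat 0.020872648820326235 fz 6.529202944647739 8.6167 0.013027030388021861
```

View pics/scene4.png

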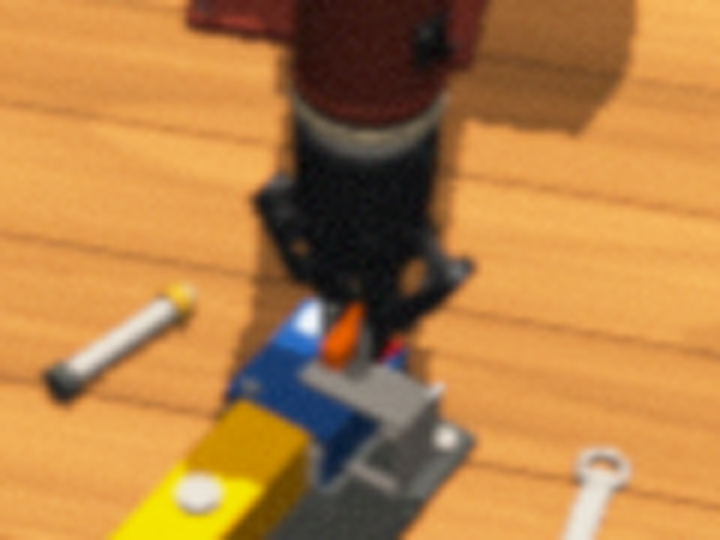

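View pics/top4.png

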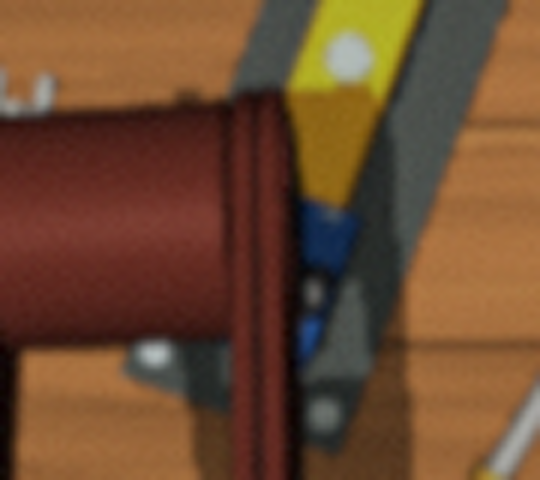

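```bash
python3 -W ignore - <<'E'
from h import *
# plate top front-right corner: start crop (376,208)/8+(310,165), now (437,392)/6+(290,130)
a=onplane("scene",[(310+376/8-.4,165+208/8-.4),(290+437/6-.4,130+392/6-.4)],.111);print(a,(a[1]-a[0])@N,(a[1]-a[0])@A)
z0=np.load("scene0.npz")['p'];z4=np.load("scene4.npz")['p']
x,y,w,h=330,175,50,45
cv2.imwrite("pics/cmp.png",np.hstack([cv2.resize(z[y:y+h,x:x+w,::-1],None,fx=8,fy=8,interpolation=cv2.INTER_NEAREST) for z in(z0,z4)]))
E
```

```text
[[0.48563597 0.12578935 0.111     ]
 [0.50037024 0.148431   0.111     ]] 0.026408210018630956 0.005687678746412964
```

View pics/cmp.png

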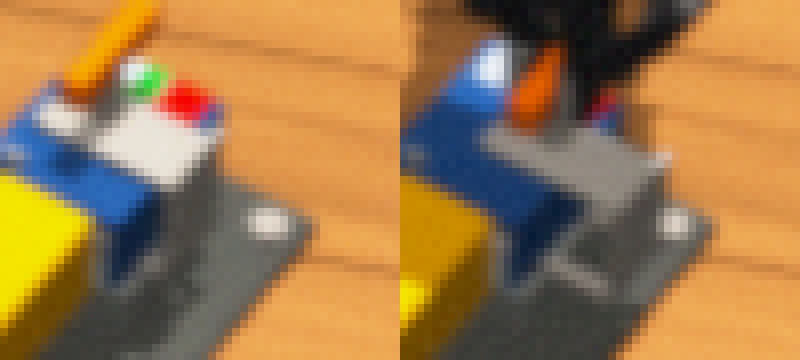

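```bash
python3 -W ignore - <<'E'
from h import *
for a,b in(((175,187),(210,222)),((215,130),(262,158))):
    P=onplane("scene",[(330+u/8-.4,175+v/8-.4) for u,v in(a,b)],.111);print((P[1]-P[0])@N,(P[1]-P[0])@A)
P=onplane("scene",[(350,190),(351,190),(350,191)],.111);print((P[1:]-P[0])@np.c_[N,A])
E
```

```text
0.022138221866472366 0.0081116828810674
0.02455043341220031 0.002406336558476354
[[ 0.00277438 -0.00189501]
 [ 0.00246196  0.00384885]]
```

Three travel readings at the hold:

| Source | Latch travel (mm) |
|---|---|
| Kinematics | 22.5 |
| Spring force | 20.9 |
| Image | 22–26 |

All of them put the pointer in the green. Now I'll lift along the arc with the tool turning with the tongue, checking the side force at each step.

```bash
python3 -W ignore - <<'E'
from h import *
f0=np.array([-.195,.01,.68])
for th in np.arange(.03,.271,.03):
    p,r=pose(.0236,th);move_l(p,feed=.05,rotation=r)
    s=observe();f=s['ft_force']-f0;e=(s['eef_pos']-pose(0)[0])@N
    print(round(th,2),"e %.4f z %.4f cmd %.4f open %.4f"%(e,s['eef_pos'][2],p[2],s['opening']),"f",np.array([f@N,f@A,f[2]]).round(1),s['time_s'])
    if e>.027 or e<.018 or abs(f).max()>35: print("stop");break
hold(.3)
for n,b in(("scene",(280,120,120,90)),("top",(250,160,90,80))):
    p,d=get_image(n);np.savez(n+"5.npz",p=p,d=d);x,y,w,h=b
    cv2.imwrite(f"pics/{n}5.png",cv2.resize(p[y:y+h,x:x+w,::-1],None,fx=6,fy=6,interpolation=cv2.INTER_CUBIC))
E
```

```text
0.03 e 0.0217 z 0.1367 cmd 0.1380 open 0.0127 f [-7.   2.6 -6. ] 9.05
0.06 e 0.0217 z 0.1455 cmd 0.1469 open 0.0128 f [-7.2  1.4 -6.8] 9.3833
0.09 e 0.0217 z 0.1543 cmd 0.1558 open 0.0131 f [-7.7  1.1 -5.4] 9.7167
0.12 e 0.0217 z 0.1631 cmd 0.1646 open 0.0130 f [-7.1  0.7 -5.8] 10.05
0.15 e 0.0217 z 0.1718 cmd 0.1733 open 0.0131 f [-6.7  0.3 -5.4] 10.3833
0.18 e 0.0217 z 0.1804 cmd 0.1819 open 0.0129 f [-7.5 -0.5 -6.1] 10.7167
0.21 e 0.0217 z 0.1889 cmd 0.1904 open 0.0131 f [-7.   0.2 -4.6] 11.05
0.24 e 0.0216 z 0.1973 cmd 0.1989 open 0.0129 f [-7.3 -0.6 -4.2] 11.3833
0.27 e 0.0217 z 0.2057 cmd 0.2072 open 0.0125 f [-7.6 -1.7 -3.5] 11.7167
```

View pics/scene5.png

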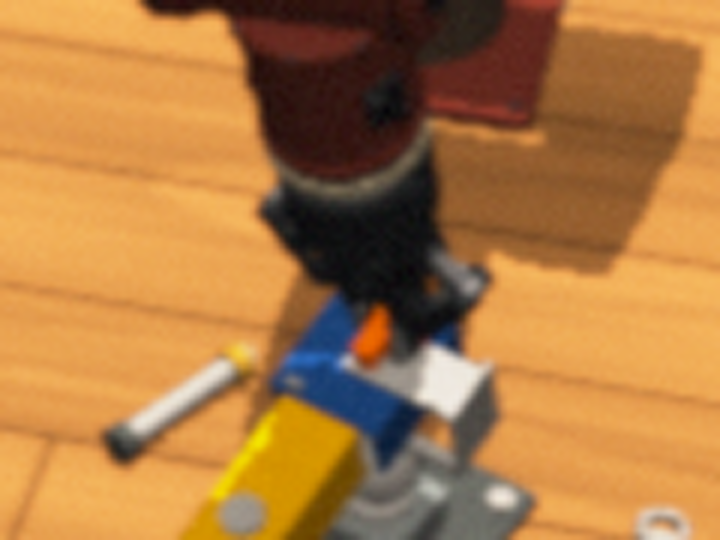

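The coupler is up, with the ball standing below it at about (346,200) and the handle still in the jaws at (342,176). I'll check the tongue angle from depth and that it's still, then hand in.

```bash
python3 -W ignore - <<'E'
from h import *
z=np.load("scene5.npz");p,d=z['p'],z['d'];hsv=cv2.cvtColor(p,cv2.COLOR_RGB2HSV)
for nm,lo,hi in(("bar",(20,150,90),(32,255,255)),("blue",(95,120,60),(120,255,255))):
    m=cv2.inRange(hsv,lo,hi);m[:165]=0;m[265:]=0;m[:,:270]=0;m[:,372:]=0
    v,u=np.nonzero(m);P=cloud("scene",d,np.c_[u,v]);s=(P-PIV)@A;lat=(P-PIV)@N
    k=(s<-.05)&(s>-.36)&(abs(lat)<.02)&(P[:,2]>.09);c=np.polyfit(s[k],P[k,2],1);print(nm,k.sum(),"slope",c, "z max",P[k,2].max())
    if nm=="bar": th=np.arctan(-c[0]);print("theta",th,"socket z",.079+.3*np.sin(th)-.009*np.cos(th))
F=[]
for i in range(12): hold(.04);s=observe();F.append(s['ft_force']-[-.195,.01,.68])
F=np.array(F);e=(s['eef_pos']-pose(0)[0])@N
print("e",e,"lat(force)",((-F@N).mean()-3.6)/180,"fz",F[:,2].mean(),"qd",abs(s['joint_velocities']).max(),s['opening'],s['time_s'])
E
```

```text
bar 596 slope [-0.26974794  0.10178216] z max 0.17036832568595606
theta 0.2634768889108985 socket z 0.14844229386538083
blue 94 slope [-0.29190359  0.09652785] z max 0.18432348845594326
e 0.02168500908213997 lat(force) 0.023172126508424797 fz -4.70964810038683 qd 0.0023192566181463458 0.013188741589049523 12.6167
```

Run:
```python
from plant import *
job_done()
```

```text
the job is handed in; nothing more can be done
```

I opened the hitch and handed the job in at about 12.6 s, with the coupler raised about 78 mm and the T handle still in the grip. No verdict was reported.

- **Latch pull:** I gripped the handle at 60 N with the tongue still down. The latch went to about 22 mm and stayed there for about 1.2 s before lifting. Measured travel was 22.5 mm from the arm position, 20.9 mm from the spring force and 22–26 mm from the images. Those are all in the green, though they differ by up to 5 mm.
- **Lift:** I raised the tongue along its arc, turning the tool with it. Lateral position stayed at 21.6–21.7 mm all the way up.
- **Final check:** The depth image gives a tongue angle of 0.263 rad, so the socket is at about 0.148 m (allowed 0.13–0.175 m). The latch reads 21.7 mm from the arm and 23.2 mm from the force. The arm was still, with joint speeds under 0.003 rad/s, and carried about 4.7 N of lift and about 7.8 N of side load.
- **Not checked:** I couldn't see the pointer against the gauge strip because the gripper hid it. I kept the arm clear of the other objects but did not re-measure where they are.

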